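# Clear the soldering mat and hold up the fuller solder can

### The job

Get this soldering place ready for the next board: first clear the blue mat by putting the capacitor into the grey bin that already has capacitors in it and the finned heat sink into the bin with the heat sinks. Then find out by weight which of the two closed white solder cans has more left in it: lift the left one (on the robot's left) a few centimetres clear of the bench and set it back down upright where it stood, without dropping it, then lift the right one. Finish while holding the heavier can upright and still over the mat, at least 10 cm above it, for the technician to take, with the lighter can standing where it stood and the tools and other things on the bench left as they are.

Things in the scene. Friction and masses are not known exactly. Their poses are not given: they have to be found in the camera images.
- capacitor_mid (a point): black can-type capacitor, an upright cylinder 35 mm in diameter and 50 mm high, 60 g, standing on the mat at the start; the point is its centre, 25 mm above its underside; z is its cylinder axis
- heatsink_mid (a point): bare aluminium heat sink lying on the mat, fins up: 50 mm along its x, 38 mm along its y, 32 mm high, 70 g, on a 5 mm base; the fins run along x, so its flat outer fins face +y and -y and are the sides to grip; the point is its centre, 16 mm above its underside
- bin_capacitors_free (a point): the free front part of the grey open bin that holds two standing capacitors in its back; the bin is 160 mm along its x (front at -x, lower front wall 32 mm high), 105 mm along its y, side and back walls 55 mm high and 3 mm thick; the point lies on the inner floor, 3 mm above the bench, on the bin's middle line, 57 mm behind the inside of the front wall and 38 mm or more in front of the stock
- bin_heatsinks_free (a point): the same point in the second, equal grey bin, the one that holds two heat sinks (32 mm high) in its back; here the stock begins 44 mm behind the point
- mat_centre (a point): centre of the upper face of the fixed blue silicone mat, 200 mm along its x, 240 mm along its y, 4 mm thick; 35 mm or more beyond its far edge stands a fixed helping-hands stand up to 120 mm high
- can_left_mid (a point): the left one (greater y) of two outwardly equal closed white solder dispenser cans, an upright cylinder 58 mm in diameter, 62 mm high with a 2.5 mm button on its lid, standing on the bench to the right of the mat; inside it a spool of solder is shut up with 1 to 3 mm of play, unseen; the can with much solder weighs 0.38 to 0.52 kg, the nearly used up one 0.09 to 0.12 kg, and either may be the left one; the point is its centre, 31 mm above its underside; z is its cylinder axis
- can_right_mid (a point): the right one (smaller y) of the two solder cans, of the same make and sizes; the point is its centre, 31 mm above its underside
- screwdriver: screwdriver 190 mm long lying on the bench between the mat and the cans, about 25 mm high; origin at its middle, underneath; x along the shaft; leave alone
- multimeter: black hand multimeter 85 x 180 x 46 mm (long along its y) lying on the bench near the robot on the right; origin at the centre of its underside; leave alone
- tip_cleaner: round dark pot with brass wool, 72 mm in diameter and 52 mm high, beyond the mat on the left; origin at the centre of its underside; leave alone
- small_reel: small open reel with red flanges, 54 mm in diameter and 40 mm high, beyond the cans; origin at the centre of its underside; leave alone
- cutters: side cutters with blue handles lying flat, about 145 mm long (along its x) and 14 mm high, near the robot on the left; origin underneath its middle; leave alone
- tweezers: steel tweezers lying flat right of the right can, about 130 mm long (along its x) and 9 mm high; origin underneath its middle; leave alone
- flux_jar: small closed white jar with a black cap, 44 mm in diameter and 38 mm high, beyond the bins; origin at the centre of its underside; leave alone

How it is judged:
On the way, in this order (a step that is already met when the one before it is completed fails the run):
1. capacitor and heat sink each let go in the bin of their own kind (x of capacitor_mid in the frame of bin_capacitors_free between -0.055 and 0.095 m and y of capacitor_mid in the frame of bin_capacitors_free between -0.047 and 0.047 m and z of capacitor_mid in the frame of bin_capacitors_free between -0.003 and 0.05 m and contact force between each of capacitor, heatsink and the fingers below 0.05 N and x of heatsink_mid in the frame of bin_heatsinks_free between -0.055 and 0.095 m and y of heatsink_mid in the frame of bin_heatsinks_free between -0.047 and 0.047 m and z of heatsink_mid in the frame of bin_heatsinks_free between -0.003 and 0.05 m), for 0.2 s.
2. the left can lifted clear of the bench by the gripper (at least 25 mm) (height (world z) of can_left_mid above 0.056 m and contact force between can_left and the fingers above 0.5 N), for 0.2 s.
3. then the right can lifted clear of the bench by the gripper (at least 25 mm) (height (world z) of can_right_mid above 0.056 m and contact force between can_right and the fingers above 0.5 N), for 0.2 s.
At the end, for the whole second after the job is handed in: Capacitor and heat sink lie let go in their bins, below the rim; the heavier can is held still, upright (0.2 rad), over the mat, its foot 95 mm or more up; the other can, its contact forces under 2.6 N (so the lighter), stands free, upright (0.1 rad), within 60 mm of its start (all of step 1 and ((height (world z) of can_left_mid above 0.126 m and contact force between can_left and the fingers above 1 N and contact force between can_left and can_right below 0.05 N and x of can_left_mid in the frame of mat_centre between -0.1 and 0.1 m and y of can_left_mid in the frame of mat_centre between -0.12 and 0.12 m and angle between can_left_mid's own z axis and vertical below 0.2 rad and linear speed of can_left below 0.03 m/s and angle between can_right_mid's own z axis and vertical below 0.1 rad and height (world z) of can_right_mid below 0.036 m and distance of can_right_mid from where it was at the start of the episode below 0.06 m and contact force between can_right and the fingers below 0.05 N and linear speed of can_right below 0.02 m/s and contact force between can_right and anything else below 2.6 N) or (height (world z) of can_right_mid above 0.126 m and contact force between can_right and the fingers above 1 N and contact force between can_right and can_left below 0.05 N and x of can_right_mid in the frame of mat_centre between -0.1 and 0.1 m and y of can_right_mid in the frame of mat_centre between -0.12 and 0.12 m and angle between can_right_mid's own z axis and vertical below 0.2 rad and linear speed of can_right below 0.03 m/s and angle between can_left_mid's own z axis and vertical below 0.1 rad and height (world z) of can_left_mid below 0.036 m and distance of can_left_mid from where it was at the start of the episode below 0.06 m and contact force between can_left and the fingers below 0.05 N and linear speed of can_left below 0.02 m/s and contact force between can_left and anything else below 2.6 N))); the arm keeps its last pose, push and grip.
It fails at once if a tool or other bystander (screwdriver, multimeter, tip cleaner, small reel, cutters, tweezers, flux jar) moved more than 40 mm (distance of any of screwdriver, multimeter, tip_cleaner, small_reel, cutters, tweezers, flux_jar from where it was at the start of the episode above 0.04 m).
It fails at once if a can knocked over (tilted more than 0.6 rad) (angle between any of can_left_mid, can_right_mid's own z axis and vertical above 0.6 rad).
It fails at once if a can dropped (falling faster than 0.8 m/s, untouched by the gripper) ((linear speed of can_left above 0.8 m/s and contact force between can_left and the fingers below 0.05 N) or (linear speed of can_right above 0.8 m/s and contact force between can_right and the fingers below 0.05 N)).
It also fails if it takes over 72 s, if anything falls off the work surface, if the arm or the gripper's body presses on something with over 40 N, if the wrist force passes 120 N, or if a joint passes its speed limit or range.

### The arm

A 7-joint arm with a two-finger parallel gripper is mounted at the origin on the work surface. World frame = base frame: x ahead of the robot, y to its left, z up, the work surface at z = 0. Lengths are in m, angles in rad, forces in N, time in s.
With the tool pointing down it reaches from about 0.4 to 0.85 m from the base axis. Payload 10.4 kg.
Tool frame: the origin (TCP) lies between the finger pads; the fingertips stand 22 mm ahead of it and the grasp point (between the pads) lies 3 mm ahead of it; z points along the fingers, y is the line along which they close (so a half turn about z gives the same grasp; the last joint's range is limited). The gripper opens to 85 mm and grips with 20 to 120 N. Pads are 22 mm wide; open, the fingers measure 114 mm over their backs; the gripper's body (76 mm by 85 mm) begins 54 mm behind the grasp point. The pads swing forward as they close: fully open they stand 13 mm farther back than shut.
Start: joints at [-1.142, 0.332, -0.065, 1.46, 0.022, 1.35, -0.088], TCP at [0.273, 0.562, 0.253] pointing down, gripper open.
Joint ranges: [-2.6, 2.6], [-0.5, 2.12], [-1.47, 1.34], [0.16, 2.42], [-1.27, 4.41], [0.06, 2.06], [-2.6, 2.6]. Speed limits (rad/s): [2.22, 2.22, 2.79, 2.79, 3.14, 3.14, 3.14].

### API

Orientations are given as a unit quaternion [x, y, z, w].
In Python, from workcell import manip, camera, ticket, boxes_of, outline_of gives the robot as it stands.
- The arm moves only by the tool carry_out, never from a script. Its argument "deltas" is a list of rows, each a list of 5 numbers: the shift along the tool's x, y, z as a fraction of full scale, then the turn about the tool's z as a fraction of full scale, then the opening, from -1 (shut) to 1 (fully open), so that 0 is half open. In form: [[tx, ty, tz, spin, gripper], ...]. A call has 1 to 20 rows; each row is the pose to reach, as a shift and turn from the pose commanded when the call began, along the tool's axes at that moment; what a row does not reach only later rows make up. Full scale, the value 1, is 150 mm for a shift and 30 degrees for a turn. A row lasts 1/8 s, in which the tool goes at most 62.5 mm and 10.7 degrees, less where a joint would pass 70% of its speed; a pose out of reach is approached as far as the arm can. A call with a number of a shift or a turn outside -1 to 1 is refused whole. A call with a gripper value outside its range is refused whole. The fingers move at their own pace and stop on an object; "force" is the grip in N (left out, the last holds). Time passes only in rows, so rows that repeat a pose let the fingers close. It gives the time, the measured TCP pose, the force, the opening and the grip force at its end, in the units of the state.
- manip.get_obs(): the state, without advancing time (a new reading comes with each control period).
- camera(name): name is "side" or "top"; returns a dict with "img" (384x512x3 uint8, red, green, blue), "depth" (384x512 float32, m along the optical axis (not along the pixel's ray), 0 where there is no reading), "vertical_fov" (degrees; the focal length in pixels is half the picture's height over the tangent of half this angle, whatever the lens; pixels are square), "cx", "cy" (the principal point, pixels), "k1" (the pictures are not rectified: a ray, as slopes to the right and down, at radius r is drawn at 1 + k1 r^2 times it, then the intrinsics apply), "R" (3x3) and "t" (3): a world point X has camera coordinates R X + t. Camera axes: x right, y down, z forward; pixel columns grow to the right and rows downward; lengths in m; the calibration is good to about 2 mm. A picture is of the moment at which its call begins.
- ticket.hand_in(): hands the job in; it is judged then, once.
Trained networks look in a picture, given as the dict that the camera call returned (one of the last four; its "shot" number tells which), for a name from the list of things; names that differ only in an ending like _2 or _b are one class to them, and where a whole thing is asked for, a point or a joint stands for the part that bears it (a point fixed in the world has none). Each returns a list of dicts, best first, with "conf" (0 to 1); they miss things now and then, are a little off and sometimes report something else, mostly with a low value. They report only what shows in the picture. A call takes as long as a camera call.
- boxes_of(query, picture): "position" ([x, y, z] in m, in world coordinates, good to about 4 mm: the middle of the surface that is visible of it).
- outline_of(query, picture): "region" (384x512 bool, what is visible of it).
The state is a dict: "clock": time; "joint_pos": joint angles; "joint_velocities": joint speeds; "tau": joint torques, N m; "position": TCP position; "ee_rot": TCP orientation; "ft_force": force on the tool from outside, world axes, zero at the start; "torque": the same for the moment, N m; "grip_width": opening from 0.0 (shut) to 1.0 (fully open); "grasp_force": force on a finger pad.
Only numpy, scipy, OpenCV 4.12 (cv2) and the standard library are available. Lean on these libraries where they do the work, as an engineer would, in place of code of your own. Each camera call takes 0.05 s, during which the arm holds its last target. There are 200 camera calls.

## Working session

There is one attempt and no reset: what is moved stays moved. The work goes in short steps, Python scripts to look and compute and a tool call to move; the robot and the scene stay as the last step left them, time stands still between calls to the robot, and variables do not carry over. Pictures are saved under pics/ and viewed, at most 10 in all, crops included, and the job is handed in when it is done.

Besides the shell and the picture viewer there is one more tool, called after ">>>" as name([rows], argument=value, ...), one row to a line, values as JSON. carry_out: Moves the arm, as the interface text tells. Its arguments: {"type":"object","properties":{"deltas":{"type":"array","items":{"type":"array","items":{"type":"number"}}},"force":{"type":"number"}},"required":["deltas"]}

```bash
mkdir -p pics
cat > h.py <<'E'
import numpy as np, cv2
from workcell import manip, camera, ticket, boxes_of, outline_of
from scipy.spatial.transform import Rotation as Rn
def cloud(p):
    h,w=p["depth"].shape; f=h/2/np.tan(np.radians(p["vertical_fov"])/2)
    K=np.array([[f,0,p["cx"]],[0,f,p["cy"]],[0,0,1.]])
    v,u=np.mgrid[:h,:w]
    n=cv2.undistortPoints(np.stack([u.ravel(),v.ravel()],1).astype(float)[:,None],K,np.array([p["k1"],0,0,0,0.]))[:,0]
    z=p["depth"].ravel(); C=np.c_[n*z[:,None],z]
    X=(C-p["t"])@np.array(p["R"]); X[z==0]=np.nan
    return X.reshape(h,w,3)
def save(p,name): cv2.imwrite(f"pics/{name}.png",p["img"][...,::-1])
def st():
    o=manip.get_obs(); print("t",round(o["clock"],2),"p",np.round(o["position"],4),"q",np.round(o["ee_rot"],4),"F",np.round(o["ft_force"],2),"w",round(float(o["grip_width"]),3),"g",o["grasp_force"]); return o
E
python3 - <<'E'
from h import *
o=st(); print(np.round(Rn.from_quat(o["ee_rot"]).as_matrix(),3), o["joint_pos"])
for c in ("top","side"):
    p=camera(c); save(p,c+"0"); X=cloud(p); print(c,p["vertical_fov"],"cam at",np.round(-np.array(p["R"]).T@p["t"],3))
    for q in ["capacitor_mid","heatsink_mid","bin_capacitors_free","bin_heatsinks_free","mat_centre","can_left_mid","can_right_mid","screwdriver","multimeter","tip_cleaner","small_reel","cutters","tweezers","flux_jar"]:
        b=boxes_of(q,p); print(q,[(np.round(d["position"],3).tolist(),round(d["conf"],2)) for d in b[:4]])
E
```

```text
t 0.0 p [0.2727 0.562  0.2525] q [ 2.240e-01  9.746e-01 -7.000e-04 -1.000e-04] F [-0.03  0.72  0.82] w 0.999 g 0.0
[[-0.9    0.437 -0.001]
 [ 0.437  0.9   -0.001]
 [-0.    -0.001 -1.   ]] [-1.14160028  0.33286134 -0.06469862  1.46095535  0.0216041   1.34990341
 -0.08853089]
top 42.24382137652201 cam at [ 0.328 -0.053  1.488]
capacitor_mid [([0.477, -0.264, 0.06], 0.6), ([0.476, -0.055, 0.054], 0.57), ([0.457, -0.178, 0.021], 0.29)]
heatsink_mid [([0.458, 0.075, 0.029], 0.54)]
bin_capacitors_free [([0.579, 0.238, 0.006], 0.69)]
bin_heatsinks_free [([0.541, 0.369, 0.016], 0.83)]
mat_centre [([0.709, 0.318, 0.038], 0.63), ([0.508, 0.006, 0.004], 0.62)]
can_left_mid [([0.482, -0.264, 0.057], 0.8)]
can_right_mid [([0.498, -0.4, 0.068], 0.69)]
screwdriver [([0.456, -0.179, 0.024], 0.73)]
multimeter [([0.261, -0.293, 0.035], 0.63)]
tip_cleaner [([0.701, 0.137, 0.039], 0.86)]
small_reel [([0.734, -0.249, 0.042], 0.79), ([0.456, 0.077, 0.026], 0.69)]
cutters [([0.325, 0.202, 0.018], 0.64)]
tweezers [([0.431, -0.512, 0.008], 0.43)]
flux_jar [([0.708, 0.318, 0.037], 0.66)]
side 46.67825874232818 cam at [-0.197 -1.125  0.779]
capacitor_mid [([0.476, -0.062, 0.038], 0.57)]
heatsink_mid [([0.456, 0.069, 0.03], 0.48), ([0.73, -0.263, 0.025], 0.16)]
bin_capacitors_free [([0.566, 0.226, 0.032], 0.65)]
bin_heatsinks_free [([0.52, 0.394, 0.032], 0.83), ([0.451, -0.191, 0.02], 0.47)]
mat_centre [([0.506, -0.006, 0.005], 0.61)]
can_left_mid [([0.472, -0.282, 0.042], 0.77)]
can_right_mid [([0.494, -0.416, 0.049], 0.78)]
screwdriver [([0.452, -0.189, 0.019], 0.83)]
multimeter [([0.246, -0.324, 0.035], 0.67)]
tip_cleaner [([0.692, 0.121, 0.039], 0.62), ([0.509, -0.006, 0.005], 0.23)]
small_reel [([0.729, -0.265, 0.027], 0.6)]
cutters [([0.326, 0.19, 0.008], 0.66), ([0.691, 0.12, 0.034], 0.26)]
tweezers [([0.428, -0.514, 0.01], 0.64)]
flux_jar []
```

View pics/top0.png

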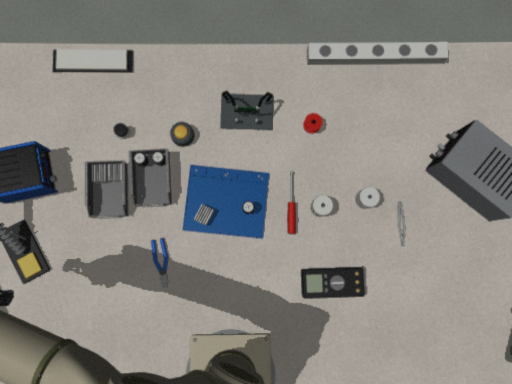

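Run:
```python
from h import *
p=camera("top"); X=cloud(p)
def rect(n,P):
    P=P[~np.isnan(P).any(1)].astype(np.float32)
    r=cv2.minAreaRect(P[:,:2]*1000); m=np.median(P,0)
    print(n,len(P),"c",np.round(r[0],1),"size",np.round(r[1],1),"ang",round(r[2],1),"med",np.round(m,3),"zmax",np.round(np.percentile(P[:,2],97),3))
pos={"capacitor_mid":(.476,-.055,.035,.03),"heatsink_mid":(.458,.075,.045,.018),"can_left_mid":(.482,-.264,.05,.045),"can_right_mid":(.498,-.4,.05,.045),"bin_capacitors_free":(.579,.238,.13,0.045),"bin_heatsinks_free":(.541,.369,.13,.045),"tip_cleaner":(.7,.137,.05,.03)}
for n,(x,y,r,zm) in pos.items():
    d=(np.hypot(X[...,0]-x,X[...,1]-y)<r)
    rect(n+" geo",X[d&(X[...,2]>zm)])
    for o in outline_of(n,p)[:1]:
        if "bin" in n: 
            R=o["region"]; rect(n+" net rim",X[R&(X[...,2]>.048)]); rect(n+" net all",X[R])
            R2=X[R&(X[...,2]>.048)]
# tall points overview (stand)
s=(X[...,2]>.06)&(X[...,0]>.6)&(X[...,1]>-.2)&(X[...,1]<.2); rect("stand",X[s])
```

```text
capacitor_mid geo 117 c [478.9 -51.4] size [32.  31.9] ang 89.9 med [ 0.479 -0.053  0.055] zmax 0.061
heatsink_mid geo 160 c [459.9  78.6] size [38.  48.4] ang 62.3 med [0.459 0.079 0.033] zmax 0.04
can_left_mid geo 329 c [ 482.4 -267.7] size [56.8 57. ] ang 26.6 med [ 0.482 -0.267  0.062] zmax 0.068
can_right_mid geo 329 c [ 505.1 -402.3] size [56.2 56.7] ang 1.8 med [ 0.505 -0.401  0.061] zmax 0.067
bin_capacitors_free geo 747 c [573.2 255.5] size [165.  182.3] ang 15.0 med [0.617 0.267 0.054] zmax 0.061
bin_heatsinks_free geo 540 c [555.3 338.7] size [169.2 167.7] ang 7.5 med [0.57  0.308 0.054] zmax 0.06
bin_heatsinks_free net rim 296 c [550.  360.4] size [140.4 116.5] ang 2.8 med [0.555 0.362 0.054] zmax 0.06
bin_heatsinks_free net all 2416 c [537.6 359.7] size [165.1 116.2] ang 1.9 med [0.542 0.368 0.018] zmax 0.057
tip_cleaner geo 400 c [707.4 144.1] size [66.1 66.3] ang 52.9 med [0.705 0.143 0.043] zmax 0.055
stand 252 c [743.3  48. ] size [100.3 373.6] ang 30.0 med [ 0.773 -0.049  0.094] zmax 0.114
```

```bash
cat >> h.py <<'E'
def go(*tg):
    """print fractions of full scale from the present pose to targets (x,y,z,angle of tool y in deg)"""
    o=manip.get_obs(); M=Rn.from_quat(o["ee_rot"]).as_matrix(); a0=np.degrees(np.arctan2(M[1,1],M[0,1]))
    for t in tg:
        d=M.T@(np.array(t[:3])-o["position"])/.15
        s=-(((t[3]-a0)+90)%180-90)/30 if len(t)>3 else 0
        print("to",t,"->",np.round(d,3),"spin",round(s,3),"yaw now",round(a0,1))
E
python3 - <<'E'
from h import *
p=camera("top"); X=cloud(p); save(p,"x")
I=p["img"].astype(int)
c=cv2.resize(p["img"][140:225,75:220],None,fx=5,fy=5,interpolation=cv2.INTER_CUBIC); cv2.imwrite("pics/bins.png",c[...,::-1])
for n,(a,b) in {"cap":(.178,.302),"hs":(.302,.43)}.items():
    R=(X[...,2]>.044)&(X[...,2]<.062)&(X[...,1]>a)&(X[...,1]<b)&(X[...,0]>.44)&(X[...,0]<.68)
    P=X[R]
    for x in np.arange(.46,.66,.02):
        S=P[(abs(P[:,0]-x)<.01)]
        if len(S)>3: print(n,round(x,2),len(S),"ymin/max",np.round([S[:,1].min(),S[:,1].max()],3))
    print("x range",np.round([P[:,0].min(),P[:,0].max()],3))
    F=(X[...,2]>.018)&(X[...,2]<.044)&(X[...,1]>a)&(X[...,1]<b)&(X[...,0]>.42)&(X[...,0]<.54); print(" front low",np.round(np.nanmin(X[F],0),3),np.round(np.nanmax(X[F],0),3))
m=(I[...,2]>I[...,0]+50)&(abs(X[...,0]-.5)<.2)&(abs(X[...,1])<.16)
print("mat",cv2.minAreaRect(X[m][:,:2].astype(np.float32)*1000))
go((.46,.079,.2525,62))
E
```

```text
cap 0.5 9 ymin/max [0.18  0.301]
cap 0.52 29 ymin/max [0.179 0.302]
cap 0.54 40 ymin/max [0.178 0.289]
cap 0.56 36 ymin/max [0.178 0.302]
cap 0.58 36 ymin/max [0.178 0.289]
cap 0.6 42 ymin/max [0.179 0.29 ]
cap 0.62 175 ymin/max [0.179 0.294]
cap 0.64 168 ymin/max [0.18  0.294]
x range [0.493 0.656]
 front low [0.487 0.178 0.019] [0.539 0.282 0.044]
hs 0.48 22 ymin/max [0.306 0.416]
hs 0.5 42 ymin/max [0.302 0.417]
hs 0.52 41 ymin/max [0.302 0.417]
hs 0.54 42 ymin/max [0.302 0.418]
hs 0.56 41 ymin/max [0.304 0.418]
hs 0.58 33 ymin/max [0.305 0.418]
hs 0.6 35 ymin/max [0.306 0.42 ]
hs 0.62 86 ymin/max [0.306 0.419]
x range [0.468 0.621]
 front low [0.456 0.304 0.018] [0.539 0.413 0.044]
mat ((503.99212646484375, 13.672332763671875), (238.7483673095703, 198.11131286621094), 83.79756164550781)
to (0.46, 0.079, 0.2525, 62) -> [-2.529 -2.354  0.005] spin 0.071 yaw now 64.1
```

View pics/bins.png

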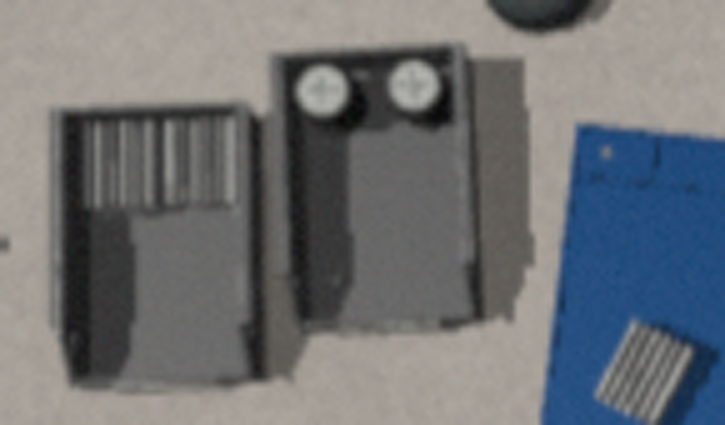

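>>> carry_out([
  [-0.28, -0.26, 0, 0, 0.2],
  [-0.56, -0.52, 0, 0, 0.2],
  [-0.84, -0.78, 0, 0, 0.2],
  [-0.84, -0.78, 0, 0, 0.2],
], force=40)

```text
clock: 2.45
position: [0.3379, 0.3981, 0.2539]
ee_rot: [0.227, 0.974, 0.0, 0.001]
ft_force: [-0.6, 0.3, 0.3]
grip_width: 0.602
grasp_force: 0.0
```

>>> carry_out([
  [-0.28, -0.26, 0, 0, 0.4],
  [-0.56, -0.52, 0, 0, 0.4],
  [-0.83, -0.78, 0, 0, 0.4],
])

```text
clock: 2.82
position: [0.3964, 0.2415, 0.2535]
ee_rot: [0.223, 0.975, 0.0, 0.0]
ft_force: [0.9, 0.7, -1.1]
grip_width: 0.701
grasp_force: 0.0
```

>>> carry_out([
  [-0.28, -0.26, 0.3, 0.07, 0.4],
  [-0.56, -0.52, 0.6, 0.07, 0.4],
  [-0.83, -0.78, 0.9, 0.07, 0.4],
  [-0.83, -0.78, 0.9, 0.07, 0.4],
  [-0.83, -0.78, 0.9, 0.07, 0.4],
])

```text
clock: 3.45
position: [0.4566, 0.0816, 0.1171]
ee_rot: [0.243, 0.97, -0.001, -0.001]
ft_force: [-0.5, 0.3, 0.6]
grip_width: 0.697
grasp_force: 0.0
```

Run:
```python
from h import *
st(); p=camera("side"); X=cloud(p); save(p,"s1"); cv2.imwrite("pics/s1c.png",cv2.resize(p["img"],(800,600))[...,::-1])
b=boxes_of("heatsink_mid",p); print([(np.round(d["position"],3),d["conf"]) for d in b[:2]])
go((.460,.079,.030,62.3))
```

```text
t 3.45 p [0.4566 0.0816 0.1171] q [ 2.43e-01  9.70e-01 -9.00e-04 -9.00e-04] F [-0.55  0.27  0.55] w 0.697 g 0.0
[]
to (0.46, 0.079, 0.03, 62.3) -> [-0.032 -0.021  0.592] spin -0.008 yaw now 62.1
```

View pics/s1c.png

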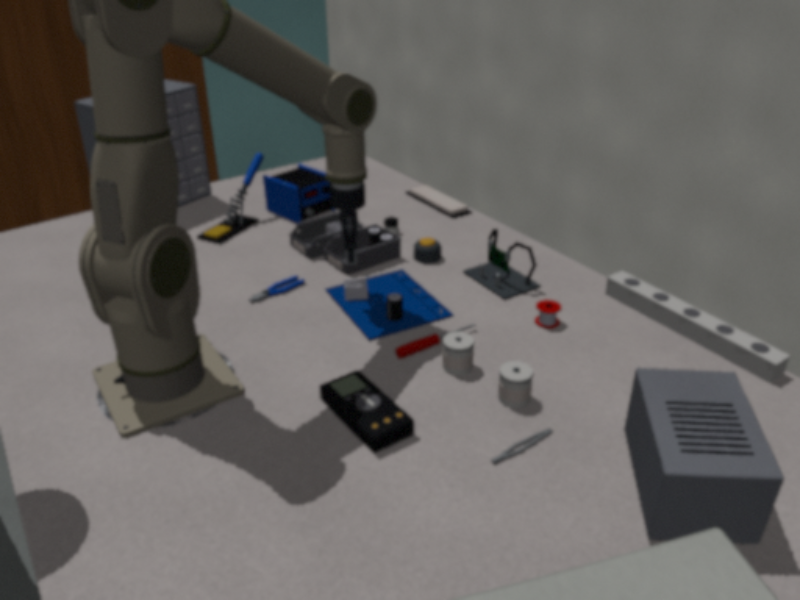

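The side view shows the open gripper straight above the heat sink (about 355,290). The capacitor (395,305), both cans (458,352 and 515,383) and the tools are clear of it.

>>> carry_out([
  [-0.03, -0.02, 0.2, 0, 0.4],
  [-0.03, -0.02, 0.4, 0, 0.4],
  [-0.03, -0.02, 0.57, 0, 0.4],
  [-0.03, -0.02, 0.57, 0, 0.4],
  [-0.03, -0.02, 0.57, 0, -0.6],
  [-0.03, -0.02, 0.57, 0, -0.6],
  [-0.03, -0.02, 0.57, 0, -0.6],
  [-0.03, -0.02, 0.57, 0, -0.6],
], force=40)

```text
clock: 4.55
position: [0.4607, 0.079, 0.0344]
ee_rot: [0.242, 0.97, 0.001, 0.001]
ft_force: [-1.0, 1.2, 8.2]
grip_width: 0.441
grasp_force: 41.1
```

>>> carry_out([
  [0, 0, -0.3, 0, -0.6],
  [0.05, 0.2, -0.6, -0.2, -0.6],
  [0.13, 0.5, -0.87, -0.5, -0.6],
  [0.2, 0.8, -0.87, -0.8, -0.6],
  [0.27, 1, -0.87, -1, -0.6],
  [0.27, 1, -0.87, -1, -0.6],
])

```text
clock: 5.3
position: [0.4939, 0.2323, 0.1639]
ee_rot: [-0.02, 1.0, 0.001, 0.0]
ft_force: [0.5, 0.2, -1.1]
grip_width: 0.436
grasp_force: 40.7
```

>>> carry_out([
  [-0.06, 0.3, 0, 0, -0.6],
  [-0.12, 0.6, 0, 0, -0.6],
  [-0.19, 0.85, 0, -0.05, -0.6],
  [-0.19, 0.85, 0, -0.05, -0.6],
  [-0.19, 0.85, 0, -0.05, -0.6],
])

```text
clock: 5.92
position: [0.5186, 0.3563, 0.1635]
ee_rot: [-0.029, 1.0, -0.0, 0.0]
ft_force: [0.4, -0.2, -0.4]
grip_width: 0.437
grasp_force: 40.6
```

Run:
```python
from h import *
st(); go((.519,.360,.037,94));
```

```text
t 5.92 p [0.5186 0.3563 0.1635] q [-2.950e-02  9.996e-01 -5.000e-04  2.000e-04] F [ 0.44 -0.24 -0.36] w 0.437 g 40.61627268791199
to (0.519, 0.36, 0.037, 94) -> [-0.004  0.025  0.844] spin -0.021 yaw now 93.4
```

>>> carry_out([
  [0, 0.02, 0.3, 0, -0.6],
  [0, 0.02, 0.6, 0, -0.6],
  [0, 0.02, 0.78, 0, -0.6],
  [0, 0.02, 0.84, 0, -0.6],
  [0, 0.02, 0.84, 0, -0.6],
  [0, 0.02, 0.84, 0, 0.2],
  [0, 0.02, 0.84, 0, 0.2],
  [0, 0.02, 0.84, 0, 0.2],
  [0, 0.02, 0.5, 0, 0.2],
  [0, 0.02, 0.1, 0, 0.2],
  [0, 0.02, 0, 0, 0.2],
])

```text
clock: 7.3
position: [0.5197, 0.3621, 0.1683]
ee_rot: [-0.031, 1.0, 0.002, 0.003]
ft_force: [0.3, -0.4, -0.3]
grip_width: 0.599
grasp_force: 0.0
```

Run:
```python
from h import *
st(); p=camera("top"); save(p,"t2")
for q in ("heatsink_mid","capacitor_mid"): print([(np.round(d["position"],3),d["conf"]) for d in boxes_of(q,p)[:3]])
cv2.imwrite("pics/t2c.png",cv2.resize(p["img"][130:240,70:270],None,fx=4,fy=4)[...,::-1])
go((.479,-.052,.16,92))
```

```text
t 7.3 p [0.5197 0.3621 0.1683] q [-0.0306  0.9995  0.0023  0.0028] F [ 0.32 -0.45 -0.3 ] w 0.599 g 0.0
[(array([0.509, 0.358, 0.03 ]), 0.71), (array([0.555, 0.348, 0.022]), 0.3)]
[(array([ 0.477, -0.051,  0.058]), 0.62)]
to (0.479, -0.052, 0.16, 92) -> [ 0.429 -2.732  0.021] spin 0.051 yaw now 93.5
```

View pics/t2c.png

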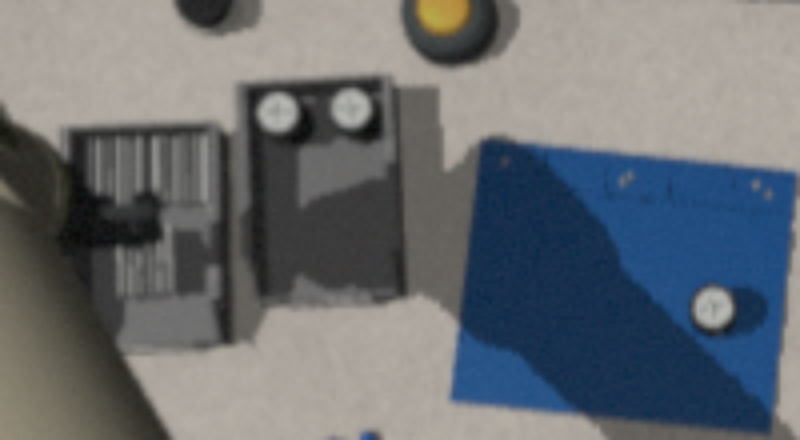

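The heat sink lies in the front of the left bin (crop 145,260), and the capacitor still stands at (714,308).

>>> carry_out([
  [0.05, -0.3, 0, 0, 0.4],
  [0.1, -0.6, 0, 0, 0.4],
  [0.14, -0.91, 0, 0, 0.4],
])

```text
clock: 7.82
position: [0.5041, 0.2216, 0.161]
ee_rot: [-0.031, 1.0, -0.001, -0.001]
ft_force: [0.7, -0.9, -0.3]
grip_width: 0.703
grasp_force: 0.0
```

>>> carry_out([
  [0.05, -0.3, 0, 0, 0.4],
  [0.1, -0.6, 0, 0, 0.4],
  [0.14, -0.91, 0, 0, 0.4],
])

```text
clock: 8.2
position: [0.4914, 0.0843, 0.1613]
ee_rot: [-0.031, 1.0, -0.0, -0.001]
ft_force: [0.8, -0.2, 0.1]
grip_width: 0.7
grasp_force: 0.0
```

>>> carry_out([
  [0.05, -0.3, 0, 0, 0.4],
  [0.1, -0.6, 0.1, 0, 0.4],
  [0.14, -0.91, 0.3, 0, 0.4],
  [0.14, -0.91, 0.4, 0, 0.4],
  [0.14, -0.91, 0.4, 0, 0.4],
])

```text
clock: 8.82
position: [0.4787, -0.0511, 0.1012]
ee_rot: [-0.031, 1.0, -0.0, -0.002]
ft_force: [0.4, -0.6, -0.2]
grip_width: 0.701
grasp_force: 0.0
```

Run:
```python
from h import *
st(); go((.479,-.052,.037))
```

```text
t 8.82 p [ 0.4787 -0.0511  0.1012] q [-3.070e-02  9.995e-01 -1.000e-04 -2.100e-03] F [ 0.4  -0.58 -0.22] w 0.701 g 0.0
to (0.479, -0.052, 0.037) -> [-0.003 -0.006  0.428] spin 0 yaw now 93.5
```

>>> carry_out([
  [0, -0.01, 0.2, 0, 0.4],
  [0, -0.01, 0.4, 0, 0.4],
  [0, -0.01, 0.43, 0, 0.4],
  [0, -0.01, 0.43, 0, -0.7],
  [0, -0.01, 0.43, 0, -0.7],
  [0, -0.01, 0.43, 0, -0.7],
  [0, -0.01, 0.43, 0, -0.7],
  [0, -0.01, 0.2, 0, -0.7],
  [0, -0.01, -0.1, 0, -0.7],
  [0, -0.01, -0.4, 0, -0.7],
  [0, -0.01, -0.4, 0, -0.7],
])

```text
clock: 10.2
position: [0.4823, -0.0533, 0.1669]
ee_rot: [-0.031, 1.0, 0.001, 0.003]
ft_force: [-0.1, 0.0, -0.3]
grip_width: 0.4
grasp_force: 40.0
```

>>> carry_out([
  [-0.1, 0.32, 0, 0, -0.7],
  [-0.2, 0.64, 0, 0, -0.7],
  [-0.3, 0.95, 0, 0, -0.7],
])

```text
clock: 10.58
position: [0.5163, 0.0932, 0.1625]
ee_rot: [-0.031, 1.0, 0.0, -0.0]
ft_force: [0.7, -0.3, -0.7]
grip_width: 0.398
grasp_force: 40.0
```

>>> carry_out([
  [-0.1, 0.32, 0, 0, -0.7],
  [-0.2, 0.64, 0, 0, -0.7],
  [-0.3, 0.95, 0, 0, -0.7],
  [-0.3, 0.95, 0, 0, -0.7],
  [-0.3, 0.95, 0, 0, -0.7],
])

```text
clock: 11.2
position: [0.5523, 0.236, 0.1623]
ee_rot: [-0.031, 1.0, -0.001, -0.001]
ft_force: [0.1, -0.9, -0.4]
grip_width: 0.396
grasp_force: 40.1
```

Run:
```python
from h import *
st(); go((.552,.238,.039,94))
```

```text
t 11.2 p [0.5523 0.236  0.1623] q [-3.050e-02  9.995e-01 -6.000e-04 -6.000e-04] F [ 0.07 -0.87 -0.37] w 0.396 g 40.091532468795776
to (0.552, 0.238, 0.039, 94) -> [0.    0.014 0.822] spin -0.017 yaw now 93.5
```

>>> carry_out([
  [0, 0.01, 0.3, 0, -0.7],
  [0, 0.01, 0.6, 0, -0.7],
  [0, 0.01, 0.77, 0, -0.7],
  [0, 0.01, 0.82, 0, -0.7],
  [0, 0.01, 0.82, 0, -0.7],
  [0, 0.01, 0.82, 0, 0.15],
  [0, 0.01, 0.82, 0, 0.15],
  [0, 0.01, 0.82, 0, 0.15],
  [0, 0.01, 0.5, 0, 0.15],
  [0, 0.01, 0.1, 0, 0.15],
  [0, 0.01, 0, 0, 0.15],
])

```text
clock: 12.58
position: [0.5544, 0.239, 0.1678]
ee_rot: [-0.031, 1.0, 0.002, 0.003]
ft_force: [0.6, 0.8, 0.2]
grip_width: 0.576
grasp_force: 0.0
```

>>> carry_out([
  [0.04, -0.33, 0, 0.32, 1],
  [0.08, -0.66, 0, 0.64, 1],
  [0.12, -1, 0, 0.95, 1],
  [0.12, -1, 0, 0.95, 1],
])

```text
clock: 13.08
position: [0.5436, 0.0827, 0.1631]
ee_rot: [0.22, 0.975, -0.001, -0.0]
ft_force: [0.0, -0.0, 0.8]
grip_width: 0.994
grasp_force: 0.0
```

>>> carry_out([
  [-0.1, -0.32, 0, 0.32, 1],
  [-0.2, -0.64, 0, 0.64, 1],
  [-0.3, -0.96, 0, 0.95, 1],
  [-0.3, -0.96, 0, 0.95, 1],
])

```text
clock: 13.58
position: [0.5231, -0.0655, 0.1631]
ee_rot: [0.453, 0.892, -0.001, 0.0]
ft_force: [-1.2, 1.5, -0.6]
grip_width: 0.999
grasp_force: 0.0
```

Run:
```python
from h import *
st(); p=camera("top"); X=cloud(p); save(p,"t3")
for q in ("heatsink_mid","capacitor_mid","can_left_mid","can_right_mid"): print(q,[(np.round(d["position"],3),round(d["conf"],2)) for d in boxes_of(q,p)[:3]])
cv2.imwrite("pics/t3c.png",cv2.resize(p["img"][120:270,70:430],None,fx=2.2,fy=2.2)[...,::-1])
go((.482,-.267,.16,0))
```

```text
t 13.57 p [ 0.5231 -0.0655  0.1631] q [ 4.528e-01  8.916e-01 -5.000e-04  1.000e-04] F [-1.18  1.48 -0.59] w 0.999 g 0.0
heatsink_mid [(array([0.515, 0.356, 0.03 ]), 0.77)]
capacitor_mid [(array([0.55 , 0.232, 0.055]), 0.7)]
can_left_mid [(array([ 0.477, -0.265,  0.06 ]), 0.71)]
can_right_mid []
to (0.482, -0.267, 0.16, 0) -> [-0.937 -1.049  0.02 ] spin 1.224 yaw now 36.7
```

View pics/t3c.png

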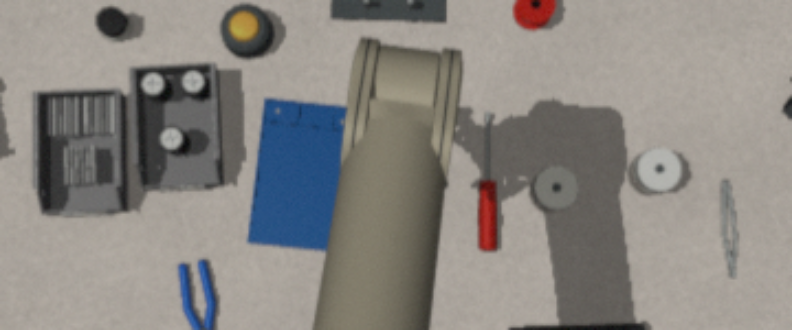

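Both parts stand in their bins (capacitor 172,139; heat sink 80,165), and the cans are at (557,188) and (660,170).

>>> carry_out([
  [-0.15, -0.25, 0, 0.32, 1],
  [-0.27, -0.5, 0, 0.64, 1],
  [-0.38, -0.72, 0, 0.95, 1],
])

```text
clock: 14.2
position: [0.4706, -0.1722, 0.1633]
ee_rot: [0.657, 0.754, 0.0, -0.0]
ft_force: [0.4, -0.7, 1.3]
grip_width: 0.999
grasp_force: 0.0
```

>>> carry_out([
  [-0.2, -0.1, 0, 0.15, 1],
  [-0.4, -0.2, 0, 0.27, 1],
  [-0.53, -0.22, 0, 0.27, 1],
  [-0.53, -0.22, 0, 0.27, 1],
  [-0.53, -0.22, 0, 0.27, 1],
])

```text
clock: 14.82
position: [0.4498, -0.254, 0.1631]
ee_rot: [0.707, 0.707, 0.0, -0.0]
ft_force: [0.5, 0.9, 0.2]
grip_width: 1.0
grasp_force: 0.0
```

Run:
```python
from h import *
st(); p=camera("side"); X=cloud(p); save(p,"s4")
for q,c in (("can_left_mid",(.482,-.267)),("can_right_mid",(.505,-.402))):
    R=(np.hypot(X[...,0]-c[0],X[...,1]-c[1])<.045)&(X[...,2]>.057)&(X[...,2]<.07)
    P=X[R]; print(q,len(P),np.round((P[:,:2].min(0)+P[:,:2].max(0))/2,4),np.round(np.ptp(P[:,:2],0),3))
go((.482,-.267,.040,0))
```

```text
t 14.82 p [ 0.4498 -0.254   0.1631] q [ 7.069e-01  7.073e-01  0.000e+00 -3.000e-04] F [0.49 0.85 0.24] w 1.0 g 0.0
can_left_mid 192 [ 0.4827 -0.2713] [0.061 0.06 ]
can_right_mid 231 [ 0.5072 -0.4076] [0.06  0.058]
to (0.482, -0.267, 0.04, 0) -> [-0.088  0.214  0.82 ] spin 0.002 yaw now 0.1
```

>>> carry_out([
  [-0.1, 0.21, 0.1, 0, 1],
  [-0.1, 0.21, 0.3, 0, 1],
  [-0.1, 0.21, 0.5, 0, 1],
  [-0.1, 0.21, 0.7, 0, 1],
  [-0.1, 0.21, 0.82, 0, 1],
  [-0.1, 0.21, 0.82, 0, 1],
])

```text
clock: 15.62
position: [0.4804, -0.2696, 0.0395]
ee_rot: [0.707, 0.707, -0.0, -0.001]
ft_force: [-0.8, -0.4, 0.4]
grip_width: 1.002
grasp_force: 0.0
```

>>> carry_out([
  [0, 0, 0, 0, 0],
  [0, 0, 0, 0, 0],
  [0, 0, 0, 0, 0],
  [0, 0, 0, 0, 0],
  [0, 0, 0, 0, 0],
  [0, 0, 0, 0, 0],
], force=50)

```text
clock: 16.38
position: [0.4816, -0.2707, 0.0417]
ee_rot: [0.708, 0.707, 0.001, 0.001]
ft_force: [-0.9, 1.0, 5.8]
grip_width: 0.663
grasp_force: 52.4
```

>>> carry_out([
  [0, 0, -0.06, 0, 0],
  [0, 0, -0.12, 0, 0],
  [0, 0, -0.18, 0, 0],
  [0, 0, -0.25, 0, 0],
  [0, 0, -0.33, 0, 0],
  [0, 0, -0.36, 0, 0],
  [0, 0, -0.36, 0, 0],
  [0, 0, -0.36, 0, 0],
  [0, 0, -0.36, 0, 0],
  [0, 0, -0.36, 0, 0],
])

```text
clock: 17.62
position: [0.4806, -0.2704, 0.094]
ee_rot: [0.708, 0.707, -0.0, -0.0]
ft_force: [0.4, 0.8, -1.1]
grip_width: 0.661
grasp_force: 53.1
```

Run:
```python
from h import *
f=[]
for i in range(6):
    f.append(manip.get_obs()["ft_force"]); p=camera("side")
print(np.round(f,2),np.mean(f,0)); X=cloud(p); st()
print([(np.round(d["position"],3),round(d["conf"],2)) for d in boxes_of("can_left_mid",p)[:3]])
```

```text
[[ 0.44  0.81 -1.06]
 [-0.5  -0.25 -1.55]
 [ 0.11 -0.11 -1.64]
 [-0.55  0.26 -0.57]
 [ 0.52  0.23 -0.95]
 [-0.34 -0.21 -1.73]] [-0.0536915   0.11914015 -1.24885873]
t 17.93 p [ 0.4808 -0.2705  0.0943] q [ 0.7076  0.7066  0.     -0.    ] F [ 0.23  0.33 -0.57] w 0.658 g 53.136540558189154
[(array([ 0.474, -0.29 ,  0.095]), 0.81), (array([0.69 , 0.124, 0.036]), 0.24)]
```

>>> carry_out([
  [0, 0, 0.1, 0, 0],
  [0, 0, 0.2, 0, 0],
  [0, 0, 0.27, 0, 0],
  [0, 0, 0.31, 0, 0],
  [0, 0, 0.34, 0, 0],
  [0, 0, 0.35, 0, 0],
  [0, 0, 0.35, 0, 0],
  [0, 0, 0.35, 0, 0.6],
  [0, 0, 0.35, 0, 1],
  [0, 0, 0.35, 0, 1],
  [0, 0, 0.35, 0, 1],
  [0, 0, 0.2, 0, 1],
  [0, 0, 0, 0, 1],
  [0, 0, -0.3, 0, 1],
  [0, 0, -0.4, 0, 1],
  [0, 0, -0.4, 0, 1],
])

```text
clock: 19.98
position: [0.4812, -0.2705, 0.1548]
ee_rot: [0.708, 0.707, 0.001, 0.001]
ft_force: [0.3, -0.2, -0.6]
grip_width: 1.003
grasp_force: 0.0
```

>>> carry_out([
  [-0.3, 0.06, 0, 0, 1],
  [-0.6, 0.12, 0, 0, 1],
  [-0.9, 0.17, 0, 0, 1],
  [-0.9, 0.17, 0, 0, 1],
  [-0.9, 0.17, 0, 0, 1],
])

```text
clock: 20.6
position: [0.5055, -0.4047, 0.1525]
ee_rot: [0.708, 0.707, -0.0, -0.001]
ft_force: [0.4, 0.1, 0.2]
grip_width: 1.003
grasp_force: 0.0
```

Run:
```python
from h import *
st(); p=camera("side"); X=cloud(p); cv2.imwrite("pics/s5.png",cv2.resize(p["img"],(800,600))[...,::-1])
for q,c in (("can_left_mid",(.482,-.267)),("can_right_mid",(.505,-.402))):
    R=(np.hypot(X[...,0]-c[0],X[...,1]-c[1])<.045)&(X[...,2]>.057)&(X[...,2]<.07)
    P=X[R]; print(q,len(P),np.round((P[:,:2].min(0)+P[:,:2].max(0))/2,4),np.round(np.ptp(P[:,:2],0),3))
go((.506,-.405,.040,0))
```

```text
t 20.6 p [ 0.5055 -0.4047  0.1525] q [ 7.077e-01  7.065e-01 -2.000e-04 -1.300e-03] F [0.43 0.1  0.21] w 1.003 g 0.0
can_left_mid 190 [ 0.4794 -0.2715] [0.058 0.061]
can_right_mid 233 [ 0.5063 -0.4093] [0.057 0.06 ]
to (0.506, -0.405, 0.04, 0) -> [-0.007  0.001  0.753] spin -0.001 yaw now -0.0
```

View pics/s5.png

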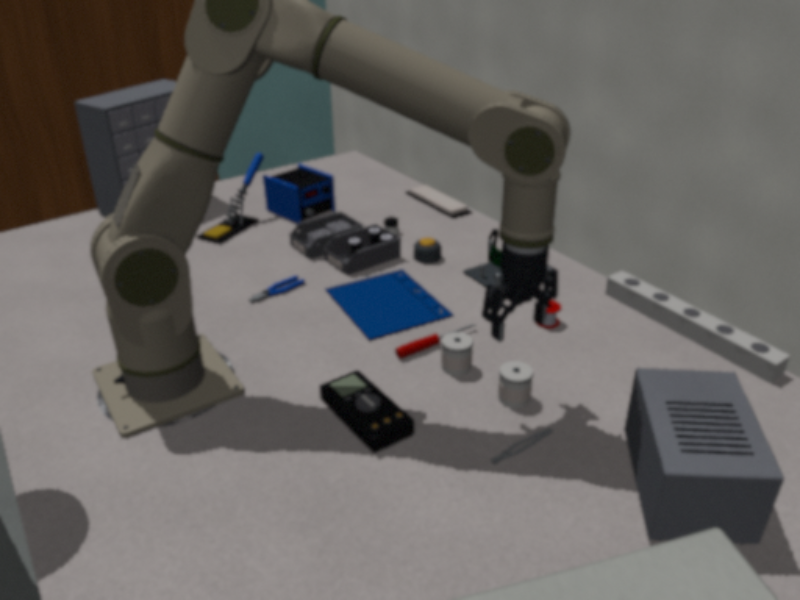

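The left can (457,353) stands upright where it was, and the gripper hangs over the right can (515,385). Now the right can: descend, grip and lift it.

>>> carry_out([
  [-0.01, 0, 0.2, 0, 1],
  [-0.01, 0, 0.4, 0, 1],
  [-0.01, 0, 0.6, 0, 1],
  [-0.01, 0, 0.74, 0, 1],
  [-0.01, 0, 0.74, 0, 1],
  [-0.01, 0, 0.74, 0, 1],
])

```text
clock: 21.4
position: [0.5066, -0.4072, 0.0444]
ee_rot: [0.708, 0.707, 0.0, 0.001]
ft_force: [0.7, 0.8, 0.6]
grip_width: 0.998
grasp_force: 0.0
```

>>> carry_out([
  [0, 0, 0, 0, 0],
  [0, 0, 0, 0, 0],
  [0, 0, 0, 0, 0],
  [0, 0, 0, 0, 0],
  [0, 0, 0, 0, 0],
  [0, 0, 0, 0, 0],
], force=60)

```text
clock: 22.15
position: [0.5068, -0.4075, 0.0447]
ee_rot: [0.708, 0.707, 0.0, 0.001]
ft_force: [0.1, 1.1, 5.4]
grip_width: 0.664
grasp_force: 63.6
```

>>> carry_out([
  [0, 0, -0.06, 0, 0],
  [0, 0, -0.12, 0, 0],
  [0, 0, -0.18, 0, 0],
  [0, 0, -0.25, 0, 0],
  [0, 0, -0.33, 0, 0],
  [0, 0, -0.36, 0, 0],
  [0, 0, -0.36, 0, 0],
  [0, 0, -0.36, 0, 0],
  [0, 0, -0.36, 0, 0],
  [0, 0, -0.36, 0, 0],
])

```text
clock: 23.4
position: [0.506, -0.407, 0.097]
ee_rot: [0.708, 0.707, -0.0, -0.0]
ft_force: [0.4, 0.0, -4.7]
grip_width: 0.664
grasp_force: 64.8
```

Run:
```python
from h import *
f=[]
for i in range(6):
    f.append(manip.get_obs()["ft_force"]); p=camera("side")
print(np.mean(f,0)); st()
print([(np.round(d["position"],3),round(d["conf"],2)) for d in boxes_of("can_right_mid",p)[:3]])
go((.504,.012,.30,60))
```

```text
[-0.09022225  0.20648575 -4.69513819]
t 23.7 p [ 0.5061 -0.407   0.0972] q [ 0.7076  0.7066  0.     -0.    ] F [-0.62 -0.51 -4.99] w 0.665 g 64.82125405222178
[(array([ 0.496, -0.424,  0.094]), 0.58)]
to (0.504, 0.012, 0.3, 60) -> [ 2.794 -0.018 -1.351] spin -2.003 yaw now -0.1
```

The right can is the heavier one (4.7 N against 1.2 N), so I'm carrying it high over the mat.

>>> carry_out([
  [0, 0, -0.1, 0, 0],
  [0, 0, -0.3, 0, 0],
  [0, 0, -0.5, 0, 0],
  [0.05, 0, -0.65, 0, 0],
  [0.15, 0, -0.75, 0, 0],
  [0.3, 0, -0.75, 0, 0],
  [0.5, 0, -0.75, 0, 0],
  [0.7, 0, -0.75, 0, 0],
  [0.93, 0, -0.75, 0, 0],
])

```text
clock: 24.88
position: [0.5059, -0.2654, 0.2095]
ee_rot: [0.707, 0.707, 0.0, -0.0]
ft_force: [1.3, -0.3, -5.4]
grip_width: 0.661
grasp_force: 65.3
```

>>> carry_out([
  [0.23, 0, 0, 0, 0],
  [0.46, 0, 0, 0, 0],
  [0.7, 0, 0, 0, 0],
  [0.93, 0, 0, 0, 0],
])

```text
clock: 25.38
position: [0.5059, -0.1256, 0.2097]
ee_rot: [0.707, 0.707, 0.0, -0.0]
ft_force: [0.9, 0.1, -4.4]
grip_width: 0.667
grasp_force: 65.3
```

>>> carry_out([
  [0.2, 0, 0, 0, 0],
  [0.4, 0, 0, 0, 0],
  [0.58, 0, 0, 0, 0],
  [0.72, 0, 0, 0, 0],
  [0.83, 0, 0, 0, 0],
  [0.9, 0, 0, 0, 0],
  [0.93, 0, 0, 0, 0],
  [0.93, 0, 0, 0, 0],
  [0.93, 0, 0, 0, 0],
  [0.93, 0, 0, 0, 0],
  [0.93, 0, 0, 0, 0],
  [0.93, 0, 0, 0, 0],
])

```text
clock: 26.88
position: [0.5067, 0.0114, 0.2098]
ee_rot: [0.708, 0.707, 0.0, -0.0]
ft_force: [0.5, 0.4, -4.0]
grip_width: 0.663
grasp_force: 65.3
```

Run:
```python
from h import *
o=st(); print("jv",np.abs(o["joint_velocities"]).max()); p=camera("side"); cv2.imwrite("pics/s6.png",cv2.resize(p["img"],(800,600))[...,::-1])
for q in ("can_left_mid","can_right_mid"): print([(np.round(d["position"],3),round(d["conf"],2)) for d in boxes_of(q,p)[:3]])
```

```text
t 26.88 p [0.5067 0.0114 0.2098] q [ 7.077e-01  7.065e-01  1.000e-04 -0.000e+00] F [ 0.48  0.37 -4.02] w 0.663 g 65.25707384571433
jv 0.001091252583759152
[(array([ 0.47 , -0.286,  0.044]), 0.82), (array([0.501, 0.002, 0.004]), 0.57)]
[(array([ 0.5  , -0.006,  0.207]), 0.68)]
```

View pics/s6.png

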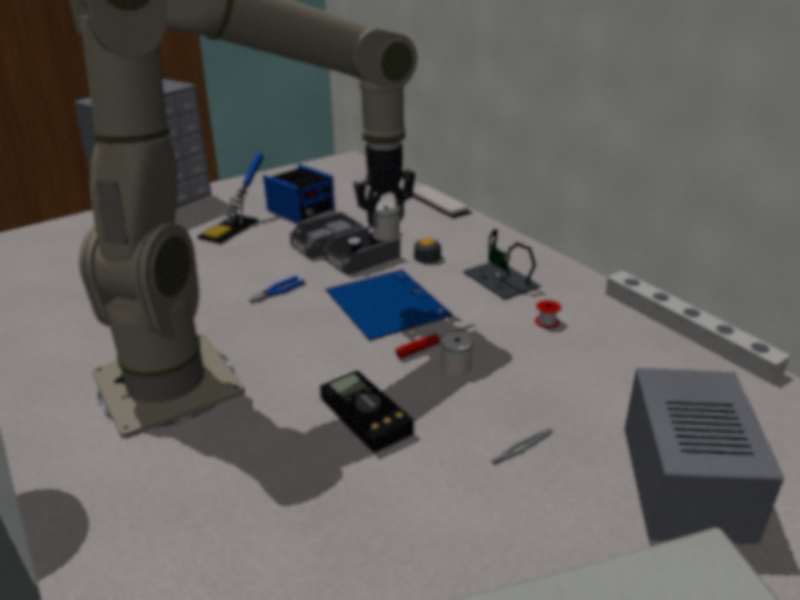

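The heavy can (388,222) is held upright and still over the mat, the light one (457,353) stands at its place, and everything else is unmoved.

```bash
python3 -c "
from workcell import ticket
print(ticket.hand_in())"
```

```text
the job is handed in; nothing more can be done
None
```

I handed the job in at about 27 s: the capacitor and heat sink are in their bins, the left can (lighter, about 1.2 N) stands where it was, and the right can (heavier, about 4.7 N) is held upright and still over the mat, its foot about 16 cm above it; the hand-in gave no verdict.

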